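# Roll the mandrel out of its clips and close it into the gauging trough

## Task

Set the round mandrel up in the gauging stand: roll it sideways out of its two spring clips and down the ramp into the trough, without lifting it, then slide it along until its end is up against the end stop. After that press the flat steel block sideways face to face against the end plate and slide it along that face fully home to the far wall, so that it closes the trough behind the mandrel. Leave the punch where it stands.

Things in the scene. Friction and masses are not known exactly. Their poses are not given: they have to be found in the camera images.
- stand: Fixed grey and aluminium gauging stand, 172 x 212 mm. It stands on a plywood board laid across an open carton, board top 266 mm above the bench. Origin in its underside; x points away from the robot, within 0.3 rad, y left, z up; all entries give mm in this frame (x, y, z). Deck, top z 28: x -78 to -15, y -30 to 102; the mandrel lies on it along y. Beyond it a trough (floor z 12) along y.
- ramp_top (a point): Far edge of the deck, (-15, 25, 28). From it a 30-degree ramp (y -30 to 90) falls toward +x to the trough floor at x 13. Far wall of the trough: x 37 to 47, y -110 to 102, top z 38. A mandrel pushed toward +x rolls down by itself once its axis is past about x -10; it comes to rest against the far wall, axis at x about 19, z 30.
- clip_right (a point): Right of the two clips; point on the mandrel's axis: (-35, -18, 46). 21 mm wide. Fixed back x -69 to -54; sprung jaw, hinged at x -63, z 56, passes over the mandrel (top z 70) to an 8 mm free-turning roller at x -15, z 57 that holds it. It opens only toward +x: a push of 5 to 10 N on the mandrel that way lifts both rollers and it snaps out.
- clip_left (a point): Left clip, the same as the right one, point on the mandrel's axis: (-35, 58, 46). Between the clips (y -7 to 47) the mandrel is free from behind (robot's side) and above; only the deck (z 28) is there. Pushed unevenly it can lie askew in the trough with one end still up on the ramp; a further push toward +x squares it against the far wall.
- mandrel_home (a point): Where the mandrel's centre lies when it rests in the trough up against the end stop: (19, 25, 30).
- end_stop (a point): Middle of the top edge of the end stop's face, (19, 90, 36). The stop is a plate y 90 to 102, x -20 to 47. The mandrel's left end is to touch its face.
- end_plate (a point): On the top edge of the end plate's face, (-40, -98, 50). Plate y -110 to -98, x -125 to 47, face looks to +y; the block slides along it toward +x. Between plate and a mandrel at its stop 58 mm are free, open above and to the robot's side (floor z 12 all along, deck side at y -30); before the mandrel is slid home, 38 to 49 mm are free beyond its right end.
- block_home (a point): Where the centre of the block's underside is when home: (12, -71, 12): far face on the far wall (x 37), right face on the end plate (y -98). The block has 4 mm play in y there between plate and mandrel.
- mandrel: Loose smooth round dark steel bar (slides easily on the stand, friction about 0.25), 36 mm diameter, 130 mm long, 0.3 to 0.55 kg, a light band near each end. Origin at its centre, y along its axis (x and z turn as it rolls). Starts in the clips, centre at stand y 5 to 16, its ends 65 mm to either side.
- block: Loose flat steel block, 50 (x) x 54 (y) x 36 (z) mm, 0.4 to 0.65 kg. Origin: centre of its underside; axes roughly along the stand's. Starts on the stand's floor (z 12) at the robot's side of the trough, centre at stand x -92 to -84, its right face 5 to 11 mm off the end plate, turned up to 0.08 rad.
- spare_punch: Steel punch standing upright on the board, 40 mm foot, 64 mm high, on the robot's side of the stand's left half; to be left alone. Origin: centre of its underside.

How it is judged:
On the way, in this order (a step that is already met when the one before it is completed fails the run):
1. the mandrel has rolled into the trough (z of mandrel in the frame of stand below 0.034 m and x of mandrel in the frame of stand between 0.01 and 0.028 m and angle between the y axis of mandrel and the y axis of stand, either way round below 0.05 rad), for 0.2 s.
2. the mandrel is up against the end stop (all of step 1 and y of mandrel in the frame of stand between 0.0215 and 0.0275 m), for 0.2 s.
3. the block is face to face with the end plate (y of block in the frame of stand below -0.0685 m and z of block in the frame of stand below 0.015 m and angle between the x axis of block and the x axis of stand, either way round below 0.05 rad and angle between block's own z axis and vertical below 0.05 rad), for 0.1 s.
At the end, for the whole second after the job is handed in: The mandrel lies in the trough, along it, at most 3.5 mm from the end stop; the block lies flat, square within 0.05 rad, at most 2.5 mm off the end plate and at most 3 mm short of the far wall; both at rest (all of step 2 and all of step 3 and x of block in the frame of stand above 0.009 m and linear speed of each of mandrel, block below 0.01 m/s); the robot touches nothing.
It fails at once if the mandrel was lifted more than 20 mm off the deck (z of mandrel in the frame of stand above 0.066 m).
It fails at once if the punch was moved more than 30 mm (distance of spare_punch from where it was at the start of the episode above 0.03 m).
It also fails if it takes over 58 s, if anything falls off the work surface, if the arm or the gripper's body presses on something with over 40 N, if the wrist force passes 120 N, or if a joint passes its speed limit or range.

## Robot

A 6-joint arm with a two-finger parallel gripper is mounted at the origin on a cart in front of the work surface, level with it; the furniture and walls round the work are solid. World frame = base frame: x ahead of the robot, y to its left, z up, the work surface at z = 0. Lengths are in m, angles in rad, forces in N, time in s.
With the tool pointing down it reaches from about 0.35 to 0.85 m from the base axis. Payload 8.1 kg.
Tool frame: the origin (TCP) lies at the very end of the fingers, on their centre line; the grasp point (between the pads) lies 19 mm behind it; z points along the fingers, y is the direction in which the jaws open and shut (so a half turn about z gives the same grasp; the last joint's range is limited). The gripper opens to 93 mm and grips with 3 to 60 N. Pads are 15 mm wide; open, the fingers measure 128 mm over their backs; the gripper's body (75 mm by 188 mm) begins 65 mm behind the grasp point.
Start: joints at [-1.339, 0.13, 1.488, -0, 1.523, -0.085], TCP at [0.187, -0.57, 0.219] pointing down, gripper open.
Joint ranges: [-2.96, 2.96], [-0.89, 2.26], [0.02, 2.5], [-1.34, 4.48], [0, 2.73], [-2.66, 2.66]. Speed limits (rad/s): [2.39, 2.39, 2.79, 3.14, 3.14, 3.14].

## Interface

Orientations are given as a rotation vector (axis times angle).
In Python, from plant import robot gives the robot as it stands.
- The arm moves only by the shell command python3 -m inch 'ROWS' [FORCE]. ROWS is JSON, a list that holds one entry, the list of rows, each a list of 7 numbers: the shift along the tool's x, y, z in cm, then the turn, a rotation vector about the tool's x, y, z in degrees, then the gripper command: -1 is fully open, 1 is shut, values between are in proportion. A call has 1 to 5 rows; each row shifts and turns the commanded pose from where the row before left it, along the tool's axes as they then stand; what a row does not reach is not made up. A row lasts 1/10 s, in which the tool goes at most 50 mm and 8.59 degrees, less where a joint would pass 70% of its speed; a pose out of reach is approached as far as the arm can. A call with a gripper value outside its range is refused whole. The fingers move at their own pace and stop on an object; FORCE is the grip in N (left out, the last holds). Time passes only in rows, so rows that do not move let the fingers close. It gives the time, the measured TCP pose, the force and the opening at its end, in the units of the state.
- robot.read_state(): the state, without advancing time (a new reading comes with each control period).
- robot.read_camera(name): name is "scene" or "top" or "wrist"; returns a dict with "image" (420x560x3 uint8, blue, green, red), "K" (3x3 intrinsics, pixels), "distortion" ([k1, k2, p1, p2, k3] as OpenCV has them; the pictures are not rectified), "R" (3x3) and "t" (3): a world point X has camera coordinates R X + t; the wrist camera has in their place "tool_from_camera" (4x4, takes a point from camera to tool coordinates, whose origin is the TCP and whose axes are the flange's). Camera axes: x right, y down, z forward; pixel columns grow to the right and rows downward; lengths in m; the calibration is good to about 2 mm. A picture is of the moment at which its call begins: read the wrist's pose just before it. There is no depth.
- robot.close_job(): hands the job in, once; it reports no verdict.
The state is a dict: "t": time; "q": joint angles; "dq": joint speeds; "joint_torque": joint torques, N m; "tool_pos": TCP position; "orientation": TCP orientation; "force": force on the tool from outside, world axes, zero at the start; "wrist_torque": the same for the moment, N m; "opening": finger opening in m.
Only numpy, scipy, OpenCV 4.12 (cv2) and the standard library are available. Lean on these libraries where they do the work, as an engineer would, in place of code of your own. Each camera call takes 0.05 s, during which the arm holds its last target. There are 200 camera calls.

## Working session

There is one attempt and no reset: what is moved stays moved. The work goes in short steps, Python scripts to look and compute and a shell command to move; the robot and the scene stay as the last step left them, time stands still between calls to the robot, and variables do not carry over. Pictures are saved under pics/ and viewed, about 8 in all and at most 12, crops included, and the job is handed in when it is done.

```bash
ls; mkdir -p pics
python3 - <<'E'
from plant import robot
import cv2,pickle
s=robot.read_state();print({k:s[k] for k in('t','tool_pos','orientation','opening')})
for n in('scene','top'):
    c=robot.read_camera(n);cv2.imwrite(f'pics/{n}0.png',c['image']);pickle.dump(c,open(f'{n}.pkl','wb'))
    print(n,c['K'],c['distortion'],c['R'],c['t'])
E
```

```text
pics
{'t': 0.0, 'tool_pos': array([ 0.18681372, -0.56959132,  0.21761341]), 'orientation': array([-3.10050647e+00, -4.95277510e-01,  1.46171844e-04]), 'opening': 0.09300693765521764}
scene [[474.86316681   0.         280.45508473]
 [  0.         474.86316681 203.30621876]
 [  0.           0.           1.        ]] [0.03997116 0.         0.         0.         0.        ] [[ 0.62553792 -0.78000921 -0.01696856]
 [-0.59643741 -0.4640733  -0.65490334]
 [ 0.50295598  0.41978756 -0.75552213]] [-0.23662942  0.57683401  0.79574017]
top [[487.66218427   0.         290.51260679]
 [  0.         487.66218427 206.54656644]
 [  0.           0.           1.        ]] [-0.14586423  0.          0.          0.          0.        ] [[ 0.00482406 -0.99998277 -0.00334494]
 [-0.99853372 -0.00463666 -0.05393438]
 [ 0.05391794  0.00360022 -0.99853888]] [0.08024782 0.53350411 1.16414446]
```

View pics/top0.png

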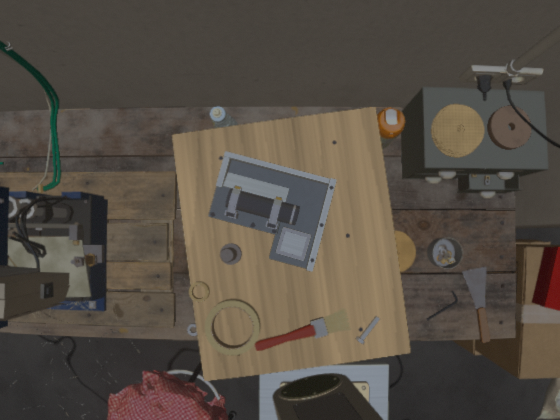

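View pics/scene0.png

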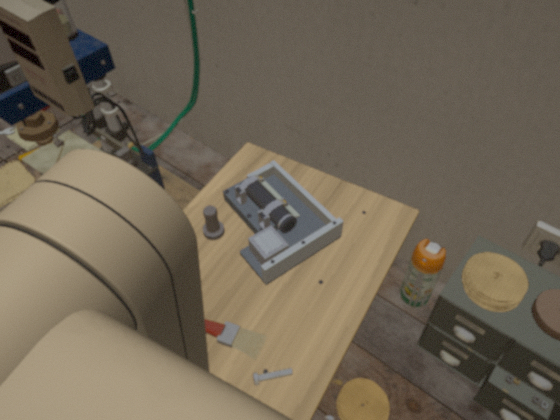

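The top view shows the stand at px x 210-335, y 153-270, with the mandrel at (265,207), the block at (294,244) and the punch at (230,253). Next I'll enlarge that area.

Run:
```python
import cv2
im=cv2.imread('pics/top0.png')[145:275,195:345]
im=cv2.convertScaleAbs(im,alpha=1.4)
cv2.imwrite('pics/c1.png',cv2.resize(im,None,fx=4.5,fy=4.5,interpolation=cv2.INTER_CUBIC))
```

```text
(no output)
```

View pics/c1.png

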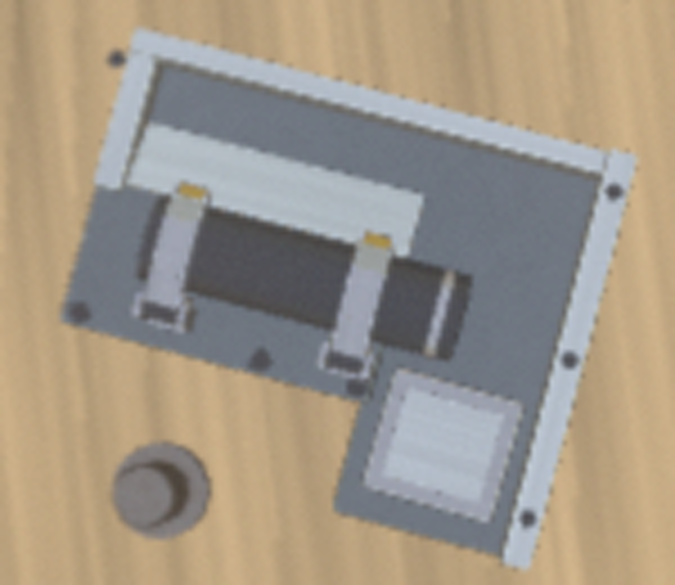

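```bash
cat > h.py <<'E'
import numpy as np,cv2,pickle
from scipy.optimize import least_squares
from scipy.spatial.transform import Rotation as Ro
def proj(P,c):
    return cv2.projectPoints(np.asarray(P,float),cv2.Rodrigues(c['R'])[0],np.asarray(c['t']).reshape(3),c['K'],np.array(c['distortion']))[0][:,0]
def s2w(P,p): # stand mm -> world m
    return Ro.from_euler('z',p[2]).apply(np.asarray(P,float)/1000)+[p[0],p[1],.266]
def back(uv,c,z): # pixel -> world at height z
    u=cv2.undistortPoints(np.array([[uv]],float),c['K'],np.array(c['distortion']))[0,0]
    d=c['R'].T@[u[0],u[1],1];o=-c['R'].T@c['t'];return o+d*(z-o[2])/d[2]
def w2s(X,p): return Ro.from_euler('z',-p[2]).apply(np.asarray(X)-[p[0],p[1],.266])*1000
E
python3 - <<'E'
from h import *
c=pickle.load(open('top.pkl','rb'))
S=np.array([(47,102,38),(47,-110,50),(-125,-110,50),(-125,-98,50),(-20,102,36),(-20,90,36),(-78,102,28),(-78,-30,28),(-15,-30,28),(13,-30,12),(-125,-30,12)])
f=lambda uv:(np.array(uv,float)+.5)/4.5-.5+[195,145]
U=f([(138,30),(635,155),(525,570),(503,558),(96,185),(125,190),(62,320),(358,400),(410,253),(424,197),(335,510)])
r=least_squares(lambda p:(proj(s2w(S,p),c)-U).ravel(),[.6,0,-.25],loss='soft_l1')
print(r.x,np.round(r.fun.reshape(-1,2),1).tolist())
p=r.x;np.save('p.npy',p)
for uv in f([(397,368),(522,405),(490,522),(363,487)]): print('block',w2s(back(uv,c,.266+.048),p).round(1))
for uv in f([(470,275),(447,358)]): print('mandrel R end',w2s(back(uv,c,.266+.046),p).round(1))
x=w2s(back(f([(140,490)])[0],c,.266+.064),p); X=back(f([(140,490)])[0],c,.266+.064);print('punch',x.round(1),X,back(f([(160,490)])[0],c,.266))
# scene check
cs=pickle.load(open('scene.pkl','rb'));
im=cs['image'].copy()
for q in proj(s2w(S,p),cs): cv2.circle(im,tuple(int(v) for v in (q*16)),24,(0,0,255),-1,cv2.LINE_AA,4)
cv2.imwrite('pics/s1.png',cv2.resize(im[140:300,180:380],None,fx=3.5,fy=3.5))
E
```

```text
[ 0.54985762  0.11674293 -0.25811538] [[-0.5, -1.3], [1.0, -0.2], [0.9, 0.0], [-0.7, 1.0], [-0.8, -0.7], [-1.0, -0.1], [-0.9, -0.1], [2.1, 0.8], [-0.5, 0.5], [0.4, -0.9], [1.0, 0.6]]
block [-61.  -38.2  48. ]
block [-62.3 -90.3  48. ]
block [-110.6  -90.    48. ]
block [-110.4  -37.5   48. ]
mandrel R end [-17.3 -56.8  46. ]
mandrel R end [-51.9 -56.5  46. ]
punch [-133.7   46.4   64. ] [0.43243072 0.19576592 0.33      ] [0.42974491 0.19599226 0.266     ]
```

View pics/s1.png

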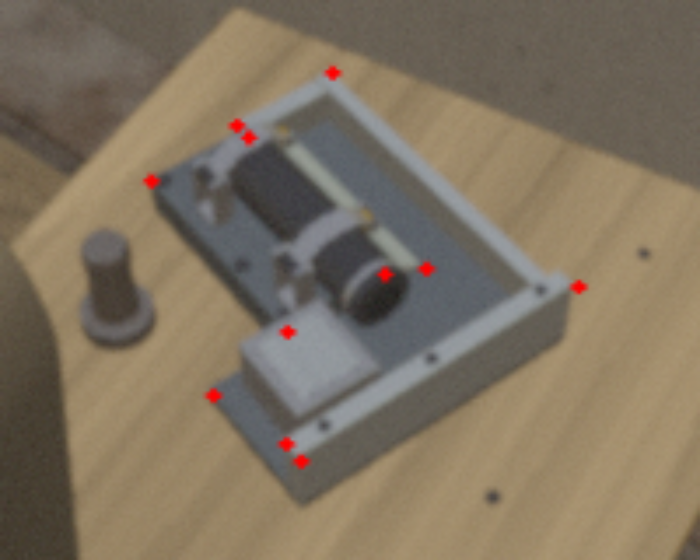

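```bash
cat >> h.py <<'E'
def go(x,y,z,yawoff=0,p=None):
    """tool-axis shift (cm) from measured TCP to stand point (mm); turn about tool z (deg)"""
    from plant import robot
    s=robot.read_state();p=np.load('p.npy') if p is None else p
    R=Ro.from_rotvec(s['orientation']);T=s2w([[x,y,z]],p)[0]
    tgt=Ro.from_euler('z',p[2]+np.deg2rad(yawoff))*Ro.from_euler('x',np.pi)
    print('t',round(s['t'],2),'stand pos',w2s(s['tool_pos'],p).round(1),'F stand',Ro.from_euler('z',-p[2]).apply(s['force']).round(1),'open',round(s['opening']*1000,1))
    print('shift cm',(R.inv().apply(T-s['tool_pos'])*100).round(2),'turn deg',np.rad2deg((R.inv()*tgt).as_rotvec()).round(2))
E
python3 -m inch '[[[0,0,-5,0,0,8.25,1],[0,0,-5,0,0,8.25,1],[0,0,-5,0,0,8.25,1],[0,0,-5,0,0,8.25,1]]]' 20
python3 -c "
from h import *
go(-72,17,110)"
```

```text
t: 0.5
tool_pos: [0.1869, -0.5696, 0.4201]
orientation: [-3.113, 0.415, 0.0]
force: [-0.1, -1.3, 0.2]
opening: 0.0656
t 0.5 stand pos [-175.8 -756.3  154.1] F stand [ 0.2 -1.3  0.2] open 65.6
shift cm [  9.84 -77.4    4.47] turn deg [-0.04  0.02 -0.4 ]
```

```bash
R='x'
python3 -m inch '[[[0.6,-4.8,0,0,0,0,1],[0.6,-4.8,0,0,0,0,1],[0.6,-4.8,0,0,0,0,1],[0.6,-4.8,0,0,0,0,1],[0.6,-4.8,0,0,0,0,1]]]'
python3 -m inch '[[[0.6,-4.8,0,0,0,0,1],[0.6,-4.8,0,0,0,0,1],[0.6,-4.8,0,0,0,0,1],[0.6,-4.8,0,0,0,0,1],[0.6,-4.8,0,0,0,0,1]]]'
python3 -m inch '[[[0.6,-4.8,0,0,0,0,1],[0.6,-4.8,0,0,0,0,1],[0.6,-4.8,0,0,0,0,1],[0.6,-4.8,0,0,0,0,1],[0,0,0,0,0,0,1]]]'
python3 -c "
from h import *
go(-72,17,110)"
```

```text
t: 1.0
tool_pos: [0.2777, -0.344, 0.4181]
orientation: [-3.115, 0.407, 0.0]
force: [1.5, 0.3, 0.4]
opening: 0.0256
t: 1.5
tool_pos: [0.368, -0.1196, 0.4184]
orientation: [-3.115, 0.407, -0.0]
force: [0.6, -0.4, 0.0]
opening: 0.0005
t: 2.0
tool_pos: [0.4408, 0.0629, 0.4173]
orientation: [-3.115, 0.395, 0.004]
force: [-0.5, -0.2, 0.3]
opening: 0.0004
t 2.0 stand pos [-91.7 -79.8 151.3] F stand [-0.4 -0.4  0.3] open 0.4
shift cm [ 2.03 -9.67  4.14] turn deg [-0.06  0.14  0.34]
```

```bash
python3 -m inch '[[[0.4,-3.2,0,0,0,0,1],[0.4,-3.2,0,0,0,0,1],[0,-3.2,0,0,0,0.3,1],[0,0,0,0,0,0,1]]]'
python3 - <<'E'
from h import *
go(-72,17,110)
from plant import robot
s=robot.read_state();c=robot.read_camera('wrist')
T=c['tool_from_camera'];W=np.eye(4);W[:3,:3]=Ro.from_rotvec(s['orientation']).as_matrix();W[:3,3]=s['tool_pos']
M=np.linalg.inv(W@T);c['R']=M[:3,:3];c['t']=M[:3,3];pickle.dump(c,open('w1.pkl','wb'))
p=np.load('p.npy')
S=np.array([(47,102,38),(47,-110,50),(-125,-98,50),(-20,90,36),(-78,102,28),(-78,-30,28),(-15,-30,28),(13,-30,12),(-125,-30,12)])
im=c['image'].copy();print(proj(s2w(S,p),c).round(0).tolist())
for q in proj(s2w(S,p),c):
    if abs(q).max()<900: cv2.circle(im,tuple(int(v) for v in q),2,(0,0,255),-1)
cv2.imwrite('pics/w1.png',im)
E
```

```text
t: 2.4
tool_pos: [0.4728, 0.1508, 0.4175]
orientation: [-3.115, 0.41, 0.003]
force: [-0.1, -0.3, -0.5]
opening: 0.0005
t 2.4 stand pos [-83.2  13.3 151.5] F stand [-0.  -0.4 -0.5] open 0.5
shift cm [ 1.13 -0.38  4.14] turn deg [ 0.01  0.12 -0.22]
[[174.0, 62.0], [427.0, 59.0], [395.0, 255.0], [193.0, 142.0], [187.0, 203.0], [322.0, 202.0], [324.0, 136.0], [323.0, 106.0], [319.0, 242.0]]
```

View pics/w1.png

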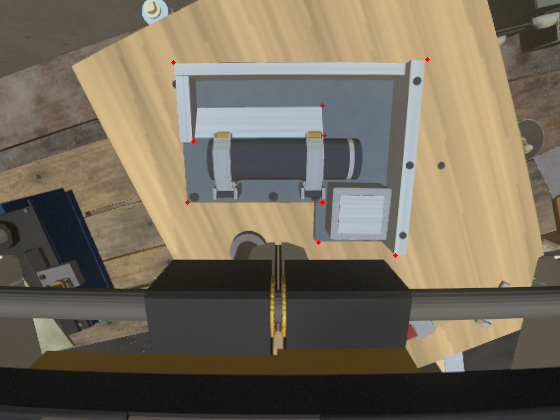

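The wrist view matches the projected stand points to about 2-4 px (about 3 mm), with the mandrel at (285,158) and the fingers at (278,245). I'll lower the closed fingers behind the mandrel.

```bash
python3 -m inch '[[[0.2,-0.2,3,0,0,0,1],[0.2,-0.2,3,0,0,0,1],[0.2,0,3,0,0,0,1],[0.2,0,2,0,0,0,1],[0,0,0,0,0,0,1]]]'
python3 -c "
from h import *
go(-72,17,38)"
```

```text
t: 2.95
tool_pos: [0.4798, 0.1486, 0.3051]
orientation: [3.111, -0.416, -0.009]
force: [-0.6, 0.5, 0.1]
opening: 0.0003
t 2.95 stand pos [-75.8  12.9  39.1] F stand [-0.7  0.4  0.1] open 0.3
shift cm [ 0.38 -0.41  0.11] turn deg [ 0.18  0.3  -0.44]
```

```bash
python3 -m inch '[[[0.3,-0.4,0,0,0,0,1],[0.4,0,0,0,0,0,1],[0.4,0,0,0,0,0,1],[0.2,0,0,0,0,0,1],[0,0,0,0,0,0,1]]]'
python3 -c "
from h import *
go(-60,17,38)"
```

```text
t: 3.45
tool_pos: [0.4955, 0.1508, 0.3092]
orientation: [-3.114, 0.414, -0.001]
force: [-0.6, -0.4, 0.3]
opening: 0.0003
t 3.45 stand pos [-61.2  19.   43.2] F stand [-0.5 -0.6  0.3] open 0.3
shift cm [0.12 0.2  0.52] turn deg [-0.02 -0.04 -0.37]
```

```bash
python3 -m inch '[[[0.2,0,0.4,0,0,0,1],[0.2,0,0,0,0,0,1],[0.2,0,0,0,0,0,1],[0.2,0,0,0,0,0,1],[0,0,0,0,0,0,1]]]'
python3 -c "
from h import *
go(-35,17,38)"
```

```text
t: 3.95
tool_pos: [0.5011, 0.1495, 0.3038]
orientation: [-3.114, 0.412, 0.007]
force: [-8.0, 1.4, 1.5]
opening: 0.0006
t 3.95 stand pos [-55.5  19.2  37.8] F stand [-8.1 -0.7  1.5] open 0.6
shift cm [ 2.05  0.21 -0.03] turn deg [ 0.02  0.25 -0.3 ]
```

```bash
for i in 1; do python3 -m inch '[[[0.3,0,0,0,0,0,1],[0.3,0,0,0,0,0,1],[0.3,0,0,0,0,0,1],[0.3,0,0,0,0,0,1],[0.3,0,0,0,0,0,1]]]'; done
python3 -c "
from h import *
go(-35,17,38)"
```

```text
t: 4.45
tool_pos: [0.5168, 0.1452, 0.3043]
orientation: [-3.114, 0.413, 0.002]
force: [-0.4, 0.0, -0.9]
opening: 0.0006
t 4.45 stand pos [-39.2  19.1  38.3] F stand [-0.4 -0.1 -0.9] open 0.6
shift cm [0.42 0.21 0.03] turn deg [-0.    0.07 -0.32]
```

```bash
python3 -m inch '[[[0.5,0,0,0,0,0,1],[0.5,0,0,0,0,0,1],[0.5,0,0,0,0,0,1],[0.5,0,0,0,0,0,1],[0,0,0,0,0,0,1]]]'
cat >> h.py <<'E'
def wrist(name,crop=None,f=1,alpha=1):
    from plant import robot
    s=robot.read_state();c=robot.read_camera('wrist')
    W=np.eye(4);W[:3,:3]=Ro.from_rotvec(s['orientation']).as_matrix();W[:3,3]=s['tool_pos']
    M=np.linalg.inv(W@c['tool_from_camera']);c['R']=M[:3,:3];c['t']=M[:3,3];pickle.dump(c,open(name+'.pkl','wb'))
    im=c['image']
    if crop: a,b,d,e=crop;im=im[b:e,a:d]
    cv2.imwrite(f'pics/{name}.png',cv2.convertScaleAbs(cv2.resize(im,None,fx=f,fy=f),alpha=alpha))
    return c
E
python3 -c "
from h import *
go(-8,17,38)
wrist('w2')"
```

```text
t: 4.95
tool_pos: [0.5371, 0.1393, 0.3044]
orientation: [3.114, -0.415, -0.0]
force: [0.7, 0.4, -0.9]
opening: 0.0006
t 4.95 stand pos [-18.1  18.6  38.4] F stand [ 0.6  0.6 -0.9] open 0.6
shift cm [1.01 0.15 0.04] turn deg [ 0.01  0.01 -0.39]
```

View pics/w2.png

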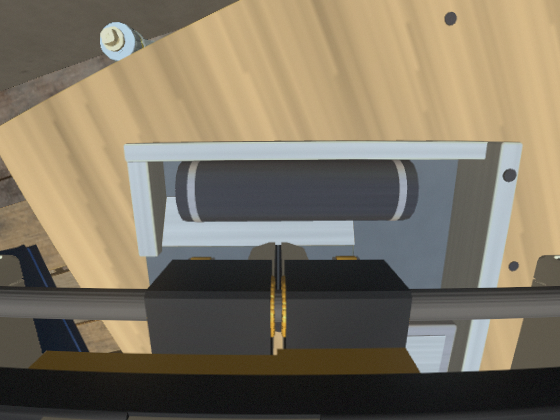

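The mandrel lies square in the trough, ends at px 177 and 417, row 190. Next I'll lift, turn the jaws by 90 degrees and go to its right end.

```bash
python3 -m inch '[[[0,0,-4,0,0,0,1],[0,0,-4,0,0,0,1],[0,0,0,0,0,-8.5,1],[0,0,0,0,0,-8.5,1],[0,0,0,0,0,-8.5,1]]]'
python3 -m inch '[[[0,0,0,0,0,-8.5,1],[0,0,0,0,0,-8.5,1],[0,0,0,0,0,-8.5,1],[0,0,0,0,0,-8.5,1],[0,0,0,0,0,-8.5,1]]]'
python3 -m inch '[[[0,0,0,0,0,-8.5,1],[0,0,0,0,0,-8.5,1],[0,0,0,0,0,-4.9,1],[0,0,0,0,0,0,1]]]'
python3 -c "
from h import *
go(14,-78,110,90)
c=pickle.load(open('w2.pkl','rb'));p=np.load('p.npy')
for uv in [(417,190),(177,190),(300,221),(127,145),(520,143)]: print(uv,w2s(back(uv,c,.266+(.03 if uv[1]!=145 else .038)),p).round(1))
"
```

```text
t: 5.5
tool_pos: [0.5366, 0.1397, 0.3852]
orientation: [-3.128, -0.293, -0.001]
force: [-0.3, -0.5, -0.5]
opening: 0.0006
t: 6.0
tool_pos: [0.5364, 0.1397, 0.3847]
orientation: [-2.809, -1.407, 0.0]
force: [-0.1, 0.8, 0.2]
opening: 0.0004
t: 6.4
tool_pos: [0.5364, 0.1397, 0.3847]
orientation: [-2.495, -1.909, -0.0]
force: [0.1, 0.1, -0.9]
opening: 0.0005
t 6.4 stand pos [-18.8  18.8 118.7] F stand [ 0.1  0.1 -0.9] open 0.5
shift cm [-9.65  3.35  0.87] turn deg [ 0.   -0.   -0.38]
(417, 190) [ 18.8 -63.1  30. ]
(177, 190) [19.6 77.2 30. ]
(300, 221) [ 0.5  5.4 30. ]
(127, 145) [45.9 99.9 38. ]
(520, 143) [  46.3 -121.8   30. ]
```

```bash
python3 -m inch '[[[-3.3,1.1,0,0,0,0,1],[-3.3,1.1,0,0,0,0,1],[-3,1.1,0,0,0,-0.4,1],[0,0,0,0,0,0,1]]]'
python3 -c "
from h import *
go(14,-78,24,90)
wrist('w3')"
```

```text
t: 6.8
tool_pos: [0.5432, 0.0351, 0.3845]
orientation: [2.495, 1.907, -0.001]
force: [0.0, -0.0, 0.1]
opening: 0.0003
t 6.8 stand pos [ 14.4 -80.7 118.5] F stand [ 0.  -0.   0.1] open 0.3
shift cm [ 0.28 -0.05  9.45] turn deg [ 0.01  0.07 -0.43]
```

View pics/w3.png

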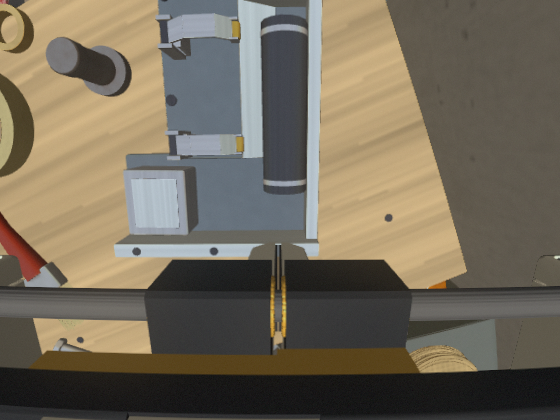

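```bash
python3 -c "
from h import *
c=pickle.load(open('w3.pkl','rb'));p=np.load('p.npy')
S=np.array([(-125,-98,50),(-125,-110,50),(47,-110,50),(13,-30,12),(-15,-30,28),(-78,-30,28)]);U=np.array([(118,244),(116,256),(319,255),(263,157),(242,157),(166,152)])
print((proj(s2w(S,p),c)).round(1).tolist())
for uv,z in [((285,192),38),((285,185),46)]: print(w2s(back(uv,c,.266+z/1e3),p))
c2=pickle.load(open('w2.pkl','rb'));S2=np.array([(47,102,38),(37,102,38),(47,-110,50)]);U2=np.array([(126,144),(127,160),(521,143)])
c1=pickle.load(open('w1.pkl','rb'));S1=np.array([(47,102,38),(47,-110,50),(-125,-98,50),(-15,-30,28),(-78,102,28)]);U1=np.array([(174,64),(423,60),(395,255),(324,137),(187,202)])
r=least_squares(lambda q:np.r_[(proj(s2w(S,q),c)-U).ravel(),(proj(s2w(S2,q),c2)-U2).ravel(),(proj(s2w(S1,q),c1)-U1).ravel()],p,loss='soft_l1');print(p,r.x,r.fun.round(1))
np.save('pw.npy',r.x)
for uv,z in [((285,192),38),((285,185),46)]: print(w2s(back(uv,c,.266+z/1e3),r.x))
go(14,-78,24,90,r.x)
"
```

```text
[[111.7, 245.7], [113.8, 259.2], [318.7, 258.5], [277.0, 157.7], [243.4, 159.3], [168.6, 160.1]]
[ 19.43711724 -56.17056961  38.        ]
[ 19.2669627  -49.13446348  46.        ]
[ 0.54985762  0.11674293 -0.25811538] [ 0.54974317  0.11797031 -0.25795264] [-7.   0.4 -2.9  1.9 -0.8  2.2 13.5 -0.6  0.9  0.9  2.   6.8 -5.1 -0.1
 -3.9  2.5  4.7  0.1 -1.6 -1.   2.9 -0.5 -1.   0.7 -0.8 -0.9 -0.9  1.1]
[ 19.85174619 -57.3313015   38.        ]
[ 19.6827367  -50.29516777  46.        ]
t 6.85 stand pos [ 14.3 -80.2 118.6] F stand [ 1.1 -0.6  0.1] open 0.5
shift cm [ 0.22 -0.04  9.46] turn deg [-0.    0.01 -0.38]
```

```bash
python3 -m inch '[[[0.2,0,2.5,0,0,0,1],[0,0,2.5,0,0,0,1],[0,0,2.5,0,0,0,1],[0,0,1.8,0,0,-0.3,1],[0,0,0,0,0,0,1]]]'
python3 -c "
from h import *
go(14,-65,24,90)
"
```

```text
t: 7.35
tool_pos: [0.542, 0.0414, 0.2884]
orientation: [-2.482, -1.919, 0.006]
force: [-0.8, 0.6, -0.0]
opening: 0.0002
t 7.35 stand pos [ 11.7 -74.9  22.4] F stand [-0.9  0.4 -0. ] open 0.2
shift cm [ 0.98  0.24 -0.17] turn deg [-0.31  0.05  0.21]
```

```bash
python3 -m inch '[[[0.4,0,0,0,0,0,1],[0.4,0,0,0,0,0,1],[0.3,0,0,0,0,0,1],[0.3,0,0,0,0,0,1],[0.3,0,0,0,0,0,1]]]'
python3 -m inch '[[[0.3,0,0,0,0,0,1],[0.3,0,0,0,0,0,1],[0,0,0,0,0,0,1]]]'
python3 -c "
from h import *
go(14,-47.5,24,90)
"
```

```text
t: 7.85
tool_pos: [0.5483, 0.0569, 0.2923]
orientation: [2.484, 1.922, 0.001]
force: [-0.6, -1.1, 0.7]
opening: 0.0004
t: 8.15
tool_pos: [0.5495, 0.063, 0.2916]
orientation: [-2.484, -1.923, -0.0]
force: [0.2, 0.7, 0.3]
opening: 0.0
t 8.15 stand pos [ 13.3 -52.   25.6] F stand [0.  0.8 0.3] open 0.0
shift cm [0.45 0.07 0.16] turn deg [-0.01 -0.02  0.26]
```

```bash
python3 -m inch '[[[0.2,0,0,0,0,0,1],[0.2,0,0,0,0,0,1],[0.1,0,0,0,0,0,1],[0,0,0,0,0,0,1]]]'
python3 -c "
from h import *
go(14,-47.5,24,90)
"
python3 -m inch '[[[0.1,0,0,0,0,0,1],[0.1,0,0,0,0,0,1],[0,0,0,0,0,0,1]]]'
```

```text
t: 8.55
tool_pos: [0.5505, 0.0668, 0.2915]
orientation: [2.485, 1.921, -0.002]
force: [-1.7, -4.8, 0.6]
opening: 0.0004
t 8.55 stand pos [ 13.4 -48.1  25.5] F stand [-0.4 -5.1  0.6] open 0.4
shift cm [0.06 0.06 0.15] turn deg [-0.02  0.07  0.21]
t: 8.85
tool_pos: [0.5505, 0.0668, 0.2916]
orientation: [2.485, 1.918, -0.006]
force: [-5.0, -13.1, 1.4]
opening: 0.0007
```

```bash
python3 -m inch '[[[-0.2,0,0,0,0,0,1],[-0.3,0,0,0,0,0,1],[-0.2,0,-3,0,0,0,1],[0,0,-4,0,0,0,1],[0,0,-3,0,0,0,1]]]'
python3 -m inch '[[[-0.3,-3.3,0,0,0,0,-1],[-0.3,-3.3,0,0,0,0,-1],[-0.3,-3.3,0,0,0,0,-1],[0,0,0,0,0,0,-1]]]'
python3 -c "
from h import *
go(-86,-64,26,90)
wrist('w4')
from plant import robot
c=robot.read_camera('top');pickle.dump(c,open('t4.pkl','wb'))
p=np.load('p.npy');cc=pickle.load(open('w3.pkl','rb'))
for uv in [(126,170),(188,169),(188,234),(129,235)]: print(w2s(back(uv,cc,.266+.048),p).round(1))
"
```

```text
t: 9.35
tool_pos: [0.5495, 0.0629, 0.3939]
orientation: [2.484, 1.923, 0.003]
force: [0.1, 0.0, 0.2]
opening: 0.0002
t: 9.75
tool_pos: [0.4492, 0.0797, 0.3928]
orientation: [2.483, 1.924, 0.004]
force: [0.5, 0.5, 0.2]
opening: 0.0279
t 9.75 stand pos [-87.9 -61.5 126.8] F stand [0.3 0.6 0.2] open 27.9
shift cm [-0.27  0.17 10.08] turn deg [ 0.09 -0.09  0.34]
[-105.5  -35.8   48. ]
[-56.2 -35.6  48. ]
[-60.4 -88.7  48. ]
[-110.   -89.3   48. ]
```

View pics/w4.png

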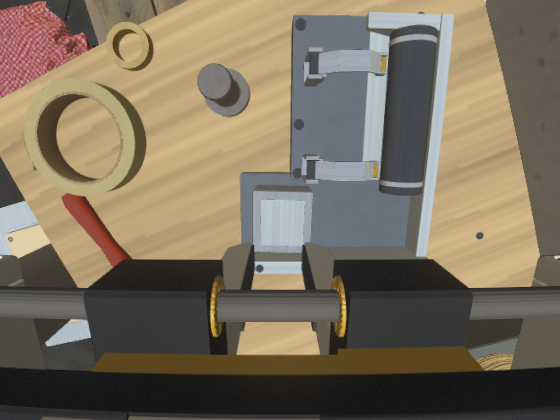

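The mandrel is against the end stop (top end at (410,28)), and the block at (282,220) lies between the opening jaws. I'll lower over the block once the jaws are open.

```bash
python3 -m inch '[[[-0.2,0,0,0,0,0.3,-1],[0,0,0,0,0,0,-1],[0,0,0,0,0,0,-1],[0,0,1.5,0,0,0,-1],[0,0,1.5,0,0,0,-1]]]'
python3 -m inch '[[[0,0,2,0,0,0,-1],[0,0,2,0,0,0,-1],[0,0,2,0,0,0,-1],[0,0,1,0,0,0,-1],[0,0,0,0,0,0,-1]]]'
python3 -c "
from h import *
go(-86,-64,26,90)"
```

```text
t: 10.35
tool_pos: [0.4515, 0.0766, 0.3614]
orientation: [2.49, 1.915, 0.001]
force: [-0.6, -0.2, -0.6]
opening: 0.076
t: 10.85
tool_pos: [0.4502, 0.0766, 0.2899]
orientation: [-2.489, -1.914, 0.004]
force: [-0.5, -0.3, 0.1]
opening: 0.0929
t 10.85 stand pos [-86.1 -64.2  23.9] F stand [-0.4 -0.4  0.1] open 92.9
shift cm [ 0.02  0.01 -0.21] turn deg [-0.18  0.05 -0.07]
```

```bash
python3 -m inch '[[[0,0,0,0,0,0,1],[0,0,0,0,0,0,1],[0,0,0,0,0,0,1],[0,0,0,0,0,0,1],[0,0,0,0,0,0,1]]]' 15
python3 -m inch '[[[0,0,0,0,0,0,1],[-0.2,0,0,0,0,0,1],[-0.2,0,0,0,0,0,1],[-0.2,0,0,0,0,0,1],[0,0,0,0,0,0,1]]]'
python3 -c "
from h import *
go(-86,-73,26,90)"
```

```text
t: 11.35
tool_pos: [0.451, 0.0768, 0.2921]
orientation: [2.49, 1.916, 0.001]
force: [0.2, 0.7, -0.5]
opening: 0.0572
t: 11.85
tool_pos: [0.4493, 0.0706, 0.2919]
orientation: [2.49, 1.915, 0.0]
force: [0.0, 0.1, 2.1]
opening: 0.0497
t 11.85 stand pos [-85.4 -70.2  25.9] F stand [0.  0.1 2.1] open 49.7
shift cm [-0.28 -0.06 -0.01] turn deg [ 0.02  0.   -0.08]
```

Gripped at 49.7 mm, which means it is square. I'll carry on toward the plate.

```bash
python3 -m inch '[[[-0.1,0,0,0,0,0,1],[-0.1,0,0,0,0,0,1],[-0.1,0,0,0,0,0,1],[0,0,0,0,0,0,1]]]'
python3 -c "
from h import *
go(-86,-73,26,90)"
python3 -m inch '[[[-0.1,0,0,0,0,0,1],[-0.1,0,0,0,0,0,1],[0,0,0,0,0,0,1]]]'
python3 -c "
from h import *
go(-86,-73,26,90)"
```

```text
t: 12.25
tool_pos: [0.4488, 0.0696, 0.2919]
orientation: [-2.487, -1.916, -0.004]
force: [1.4, 9.1, 1.9]
opening: 0.0497
t 12.25 stand pos [-85.7 -71.4  25.9] F stand [-0.9  9.2  1.9] open 49.7
shift cm [-0.16 -0.03 -0.01] turn deg [ 0.01 -0.18  0.02]
t: 12.55
tool_pos: [0.4484, 0.0683, 0.2918]
orientation: [-2.486, -1.917, -0.006]
force: [3.3, 12.3, 0.3]
opening: 0.0497
t 12.55 stand pos [-85.7 -72.7  25.8] F stand [ 0.1 12.7  0.3] open 49.7
shift cm [-0.03 -0.03 -0.02] turn deg [ 0.01 -0.25  0.06]
```

```bash
python3 -m inch '[[[0.05,0,0,0,0,0,1],[0,0.7,0,0,0,0,1],[0,0.8,0,0,0,0,1],[0,0.8,0,0,0,0,1],[0,0.8,0,0,0,0,1]]]' 30
python3 -c "
from h import *
go(-18,-72,26,90)"
python3 -m inch '[[[0,0.8,0,0,0,0,1],[0,0.8,0,0,0,0,1],[0,0.8,0,0,0,0,1],[0,0.7,0,0,0,0,1],[0,0,0,0,0,0,1]]]' 30
python3 -c "
from h import *
go(-18,-72,26,90)"
```

```text
t: 13.05
tool_pos: [0.4781, 0.0605, 0.2918]
orientation: [-2.486, -1.916, -0.003]
force: [-1.4, 10.7, 4.9]
opening: 0.0499
t 13.05 stand pos [-55.  -72.7  25.8] F stand [-4.1 10.   4.9] open 49.9
shift cm [ 0.06  3.7  -0.02] turn deg [-0.07 -0.19  0.05]
t: 13.55
tool_pos: [0.509, 0.0524, 0.2918]
orientation: [-2.487, -1.917, -0.004]
force: [5.0, 9.3, 1.8]
opening: 0.0496
t 13.55 stand pos [-23.1 -72.6  25.8] F stand [ 2.5 10.3  1.8] open 49.6
shift cm [ 0.06  0.51 -0.02] turn deg [ 0.02 -0.19  0.03]
```

```bash
python3 -m inch '[[[0,0,0,0,0,0,-0.33],[0,0,0,0,0,0,-0.33],[0,0,0,0,0,0,-0.33],[0,0,0,0,0,0,-0.33]]]'
python3 -m inch '[[[0,0,-2,0,0,0,-0.33],[0,0,-2,0,0,0,-0.33],[0,0,-2,0,0,0,-0.33],[0,-2.6,0,0,0,0,1],[0,-2.8,0,0,0,0,1]]]'
python3 -m inch '[[[0,0,0,0,0,0,1],[0,0,0,0,0,0,1],[0,0,0,0,0,0,1],[0,0,0,0,0,0,1],[0,0,0,0,0,0,1]]]'
python3 -c "
from h import *
go(-76,-71.5,28,90)
wrist('w5')"
```

```text
t: 13.95
tool_pos: [0.5079, 0.0505, 0.2914]
orientation: [-2.49, -1.915, 0.001]
force: [-0.2, -0.4, 0.9]
opening: 0.0617
t: 14.45
tool_pos: [0.4557, 0.0643, 0.352]
orientation: [2.49, 1.914, 0.0]
force: [-1.6, 0.2, 0.5]
opening: 0.0502
t: 14.95
tool_pos: [0.4562, 0.0644, 0.3513]
orientation: [-2.49, -1.915, 0.001]
force: [-0.9, -0.6, 0.0]
opening: 0.0104
t 14.95 stand pos [-77.2 -74.5  85.3] F stand [-0.7 -0.8  0. ] open 10.4
shift cm [0.31 0.12 5.73] turn deg [-0.04  0.01 -0.08]
```

View pics/w5.png

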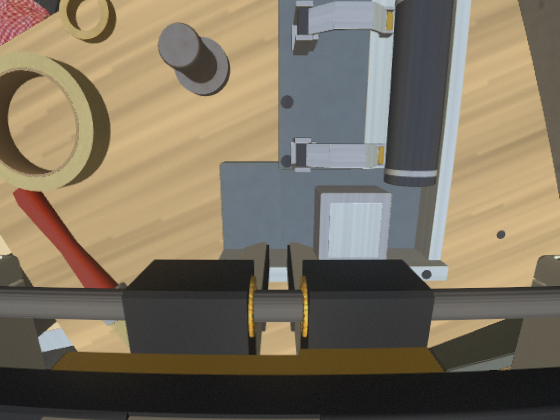

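The block (355,225) is square against the plate, and the fingers are behind it. I'll lower and push home.

```bash
python3 -m inch '[[[0.3,0,1.5,0,0,0,1],[0,0,1.5,0,0,0,1],[0,0,1.5,0,0,0,1],[0,0,1.2,0,0,0,1],[0,0,0,0,0,0,1]]]'
python3 -m inch '[[[0,0.5,0,0,0,0,1],[0,0.5,0,0,0,0,1],[0,0.5,0,0,0,0,1],[0,0.5,0,0,0,0,1],[0,0.5,0,0,0,0,1]]]'
python3 -c "
from h import *
go(-30.5,-71.5,28,90)"
```

```text
t: 15.5
tool_pos: [0.4554, 0.0674, 0.2916]
orientation: [-2.488, -1.914, 0.006]
force: [-0.5, -0.7, 0.1]
opening: 0.0004
t: 16.0
tool_pos: [0.4814, 0.0609, 0.295]
orientation: [2.49, 1.916, 0.001]
force: [-0.8, 0.1, 0.2]
opening: 0.0003
t 16.0 stand pos [-51.9 -71.4  29. ] F stand [-0.8 -0.1  0.2] open 0.3
shift cm [-0.    2.14  0.1 ] turn deg [ 0.02 -0.01 -0.06]
```

```bash
python3 -m inch '[[[0,0.4,0,0,0,0,1],[0,0.4,0,0,0,0,1],[0,0.4,0,0,0,0,1],[0,0.4,0,0,0,0,1],[0,0.2,0,0,0,0,1]]]'
python3 -m inch '[[[0,0.2,0,0,0,0,1],[0,0.1,0,0,0,0,1],[0,0.1,0,0,0,0,1],[0,0,0,0,0,0,1]]]'
python3 -c "
from h import *
go(-30.5,-71.5,28,90)"
```

```text
t: 16.5
tool_pos: [0.4985, 0.0563, 0.2946]
orientation: [-2.49, -1.916, 0.0]
force: [-0.1, 0.2, -0.2]
opening: 0.0006
t: 16.9
tool_pos: [0.5022, 0.0554, 0.2946]
orientation: [2.49, 1.916, 0.0]
force: [0.0, 0.2, -0.5]
opening: 0.0008
t 16.9 stand pos [-30.4 -71.5  28.6] F stand [-0.   0.2 -0.5] open 0.8
shift cm [ 0.   -0.01  0.06] turn deg [ 0.01  0.   -0.06]
```

```bash
python3 -m inch '[[[0,0.2,0,0,0,0,1],[0,0.2,0,0,0,0,1],[0,0.1,0,0,0,0,1],[0,0,0,0,0,0,1]]]'
python3 -c "
from h import *
wrist('w6',(200,120,480,300),2.5)"
```

```text
t: 17.3
tool_pos: [0.5056, 0.0545, 0.2946]
orientation: [-2.487, -1.915, 0.004]
force: [-9.9, 2.3, 4.3]
opening: 0.0003
```

View pics/w6.png

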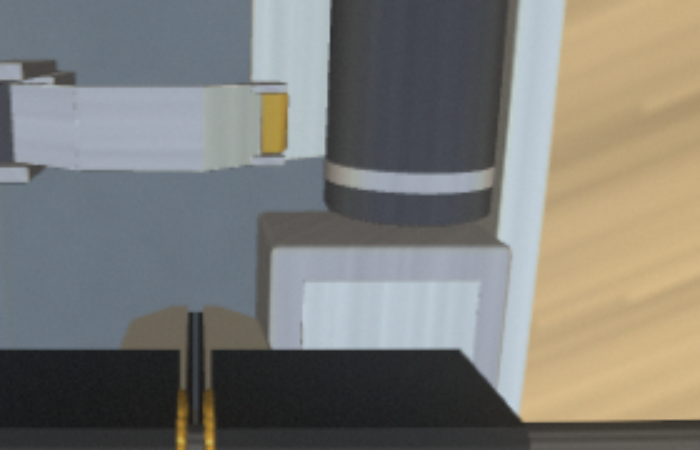

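The block is at the far wall, square, and the force is 10 N. A bit more push will confirm a hard stop before I check the y seating.

```bash
python3 -m inch '[[[0,0.1,0,0,0,0,1],[0,0.1,0,0,0,0,1],[0,0,0,0,0,0,1]]]'
python3 -c "
from h import *
go(-30.5,-71.5,28,90)"
python3 -m inch '[[[0,-0.3,0,0,0,0,1],[0,-0.5,0,0,0,0,1],[0,-1,-3,0,0,0,1],[0,-2,-5,0,0,0,1],[-2,-2,-4,0,0,0,1]]]'
python3 -m inch '[[[0,-4,-2,0,0,0,1],[0,-5,-1,0,0,0,1],[0,-5,0,0,0,0,1],[0,-3,0,0,0,0,1],[0,0,0,0,0,0,1]]]'
python3 - <<'E'
from h import *
go(-30.5,-71.5,28,90)
wrist('w7')
from plant import robot
c=robot.read_camera('top');pickle.dump(c,open('t7.pkl','wb'))
cv2.imwrite('pics/t7.png',cv2.resize(c['image'][145:275,195:345],None,fx=4.5,fy=4.5,interpolation=cv2.INTER_CUBIC))
w=cv2.imread('pics/w7.png');t=cv2.imread('pics/t7.png');h=np.zeros((600,800,3),np.uint8)
a=cv2.resize(cv2.convertScaleAbs(t[0:450,50:],alpha=1.4),(400,288));h[:288,:400]=a;h[300:,:400]=cv2.resize(w,(400,300))
cs=robot.read_camera('scene')['image'];h[:300,400:]=cv2.resize(cs[140:290,190:390],(400,300));cv2.imwrite('pics/m7.png',h)
E
```

```text
t: 17.65
tool_pos: [0.5057, 0.0545, 0.2946]
orientation: [-2.485, -1.914, 0.008]
force: [-21.8, 4.0, 8.8]
opening: 0.0005
t 17.65 stand pos [-26.8 -71.5  28.6] F stand [-22.1  -1.7   8.8] open 0.5
shift cm [ 0.   -0.36  0.07] turn deg [-0.43  0.04 -0.01]
t: 18.15
tool_pos: [0.4485, 0.0498, 0.4123]
orientation: [-2.488, -1.917, -0.0]
force: [-0.5, 0.2, -0.4]
opening: 0.0009
t: 18.65
tool_pos: [0.2837, 0.0927, 0.4427]
orientation: [2.486, 1.916, 0.008]
force: [0.1, -0.4, -0.1]
opening: 0.0003
t 18.65 stand pos [-251.3  -91.2  176.7] F stand [ 0.2 -0.4 -0.1] open 0.3
shift cm [ 1.91 22.   14.99] turn deg [ 0.29 -0.14  0.04]
```

View pics/m7.png

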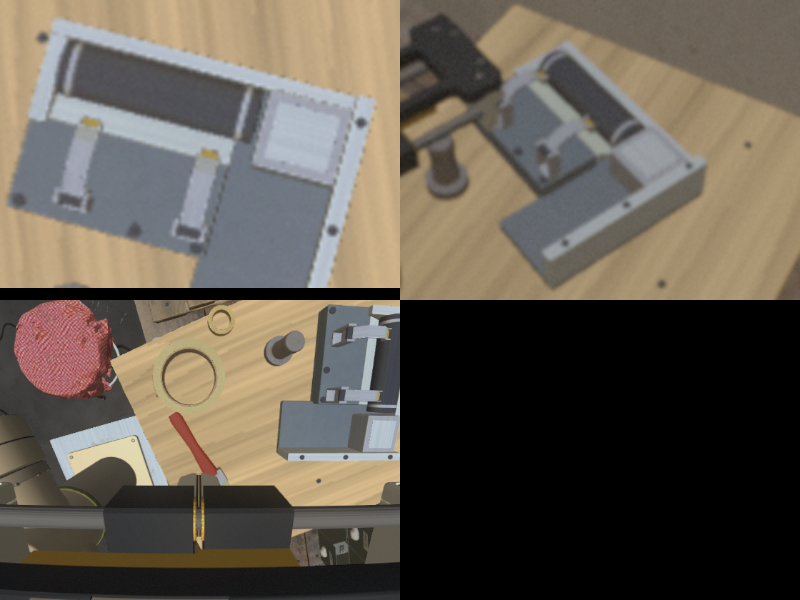

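The stand looks complete. I'll use my last view for a closer look at the gap between block and plate.

```bash
python3 -m inch '[[[-0.5,4.8,0,0,0,0,1],[-0.5,4.8,0,0,0,0,1],[-0.5,4.8,0,0,0,0,1],[-0.5,4.8,1,0,0,0,1],[-0.5,4.8,1,0,0,0,1]]]'
python3 -m inch '[[[0,2.2,1,0,0,0,1],[0,0,0,0,0,0,1],[0,0,0,0,0,0,1]]]'
python3 - <<'E'
from h import *
go(12,-115,130,90)
c=wrist('w8',(240,140,400,260),5,1.3)
p=np.load('pw.npy')
S=[(37,-98,50),(-13,-98,50),(47,-110,50),(37,-98,48),(-13,-98,48),(37,-44,48),(-13,-44,48)]
print(((proj(s2w(S,p),c)-[240,140])*5).round(0).tolist())
E
```

```text
t: 19.3
tool_pos: [0.514, 0.0045, 0.4191]
orientation: [-2.491, -1.914, 0.001]
force: [0.6, 1.3, 0.9]
opening: 0.0005
t: 19.6
tool_pos: [0.5328, 0.0001, 0.409]
orientation: [-2.489, -1.913, 0.004]
force: [-0.2, 0.0, 0.6]
opening: 0.0005
t 19.6 stand pos [  13.3 -117.1  143. ] F stand [-0.2 -0.   0.6] open 0.5
shift cm [ 0.22 -0.13  1.3 ] turn deg [-0.22  0.03 -0.13]
[[332.0, 272.0], [43.0, 272.0], [388.0, 339.0], [331.0, 270.0], [44.0, 270.0], [337.0, -51.0], [36.0, -50.0]]
```

View pics/w8.png

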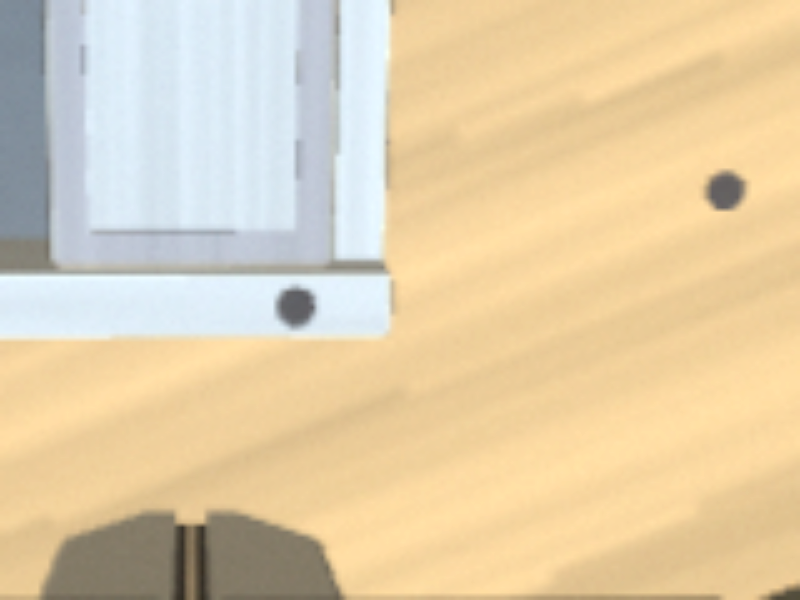

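```bash
python3 -c "
from plant import robot
print(robot.close_job(),robot.read_state()['t'])"
```

```text
the job is handed in; nothing more can be done
the job is handed in; nothing more can be done
```

The job is handed in, at about 20 s of the 58 s allowed; no verdict was reported. The mandrel is in the trough against the end stop. The block is at the far wall, closing the trough behind the mandrel.

- **Mandrel:** I pushed it out of the clips with closed fingers. It rolled into the trough and lay square. I then slid it to the end stop, where the force rose to 13 N with no further travel and the tool was within about 1 mm of its computed place.
- **Block:** I gripped it, which squared it, pressed it to the end plate at about 12 N and slid it along. I then pushed it home from behind, where 22 N moved it no further.
- **Last pictures:** These show the mandrel at its stop and the block square on the far wall. The block is about 0.5 to 1 mm off the end plate, where 2.5 mm is allowed. The punch appears not to have moved, and the arm is clear of everything.
- **Disagreement:** The stand pose from the top camera and the one from the wrist camera differed by about 1 mm, with a few hand-picked points 5 to 13 px off in the wrist fit. The fingers also met the block at the wall about 4 mm further on than I had computed. I took that to be thinner fingertips, and the pictures agree.

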